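Reset the tripped breakers by feel and cap the dead one

ROBOT

A 6-joint arm with a two-finger parallel gripper is mounted at the origin on a cart in front of the work surface, level with it; the furniture and walls round the work are solid. World frame = base frame: x ahead of the robot, y to its left, z up, the work surface at z = 0. Lengths are in m, angles in rad, forces in N, time in s.
With the tool pointing down it reaches from about 0.275 to 0.825 m from the base axis. Payload 4.9 kg.
Tool frame: the origin (TCP) lies midway between the tips of the shut fingers; the grasp point (between the pads) lies 19 mm behind it (grip_point_offset is the distance from the TCP to the grasp point, in m); z points along the fingers, x is the direction in which the jaws open and shut, and the axes are right-handed (so a half turn about z gives the same grasp; the last joint's range is limited). The gripper opens to 85 mm and grips with 20 to 120 N. Pads are 22 mm wide; open, the fingers measure 114 mm over their backs; the gripper's body (76 mm by 85 mm) begins 54 mm behind the grasp point. The pads swing forward as they close: fully open they stand 13 mm farther back than shut.
Start: joints at [1.107, 0.326, -0.193, 1.052, 0, 1.437], TCP at [0.178, 0.52, 0.193] pointing down, gripper open.
Joint ranges: [-2.65, 2.65], [-0.97, 1.79], [-1.3, 1.35], [-1.93, 2.1], [-1.47, 1.37], [-3.14, 3.14]. Speed limits (rad/s): [2.57, 2.57, 3.14, 3.14, 3.14, 3.14].

INTERFACE

Orientations are given as a rotation vector (axis times angle).
In Python, from cell import * gives the robot as it stands. Calls block until the motion is done:
- movep(position, orientation): joint-space move of the TCP to a pose.
- move_l(position, velocity=0.15, rot=None, until_force=None): straight line of the TCP; rot=None keeps the orientation; velocity is the mean speed in m/s. With until_force (N) it stops when the force on the tool has changed by that much, and returns True; else False.
- set_joints(angles): joint-space move.
- let_go() and grab(newtons=None): open the fingers fully, or close them until they stop; newtons is the grip in N (None keeps the last).
- sleep(seconds).
- ik(position, orientation): joint angles nearest the present ones, or None.
- get_state(): the state.
- grab_frame(name): name is "scene" or "top" or "wrist"; returns a dict with "img" (384x512x3 uint8, red, green, blue), "fx", "fy", "cx", "cy" (pixels), "cam_to_world" (4x4, takes a point from camera to world coordinates); the wrist camera has in their place "T_tool_cam" (4x4, takes a point from camera to tool coordinates, whose origin is the TCP and whose axes are the tool frame's). Camera axes: x right, y down, z forward; pixel columns grow to the right and rows downward; lengths in m; the calibration is good to about 2 mm. A picture is of the moment at which its call begins: read the wrist's pose just before it. There is no depth.
A pose or a line that the arm cannot do raises MotionError and nothing moves.
- sign_off(): hands the job in, once; it reports no verdict.
Trained networks look in the newest picture that a camera, given by its name, has taken for a name from the list of things; names that differ only in an ending like _2 or _b are one class to them, and where a whole thing is asked for, a point or a joint stands for the part that bears it (a point fixed in the world has none). Each returns a list of dicts, best first, with "score" (0 to 1); they miss things now and then, are a little off and sometimes report something else, mostly with a low value. They report only what shows in the picture. A call takes as long as a camera call.
- spot_in(camera, name): "centre" ([column, row] in pixels, amid what is visible of it).
- silhouettes(camera, name): "mask" (384x512 bool, what is visible of it) and "centre" ([column, row] in pixels, amid what is visible of it).
- tip_of(camera, name): "centre" ([column, row] in pixels: a listed point, or the origin of a listed thing).
The state is a dict: "clock": time; "q": joint angles; "joint_velocities": joint speeds; "tau": joint torques, N m; "position": TCP position; "eef_rot": TCP orientation; "contact_force": force on the tool from outside, world axes, zero at the start; "wrist_torque": the same for the moment, N m; "finger_gap": opening from 0.0 (shut) to 1.0 (fully open).
Only numpy, scipy, OpenCV 4.12 (cv2) and the standard library are available. Lean on these libraries where they do the work, as an engineer would, in place of code of your own. Each camera call takes 0.05 s, during which the arm holds its last target. There are 200 camera calls.

TASK

The three white reset buttons on the stage drive's breaker box have popped out. Press each one slowly straight down just until you feel it snap home, then let go at once: do not lean on a button that has reached its stop, and do not force the one that stays soft. That soft one is dead: put the red blanking cap over it, fully down on the box, leave the other two snapped in, and do not disturb the things lying around.

Things in the scene. Friction and masses are not known exactly. Their poses are not given: they have to be found in the camera images.
- breaker_box: grey box fixed to the table, 90 x 170 x 55 mm (bolted ears make it 226 mm long), with a dark flat top plate 55 mm above the table; origin at the centre of its underside, x across it (vent slots on the -x side, one cable gland sticks out 30 mm on the +x side), y along the row of buttons, z up. It stands at any yaw within 0.3 rad
- station_1 (a point): point on the box's top plate, on the axis of the first (+y end) breaker (marked by 1 white dot), axes as the box's. Breakers are 50 mm apart. Round it a fixed steel collar stands 8 mm above the plate, 21 mm diameter; the button comes out of its middle
- station_2 (a point): point on the box's top plate, on the axis of the middle breaker (marked by 2 white dots), axes as the box's. Breakers are 50 mm apart. Round it a fixed steel collar stands 8 mm above the plate, 21 mm diameter; the button comes out of its middle
- station_3 (a point): point on the box's top plate, on the axis of the last (-y end) breaker (marked by 3 white dots), axes as the box's. Breakers are 50 mm apart. Round it a fixed steel collar stands 8 mm above the plate, 21 mm diameter; the button comes out of its middle
- button_1_top (a point): centre of the flat top of button 1, a white plunger of 12 mm diameter with a red band, which moves with it. Popped out it stands 18 mm (within 1 mm) above the plate; at its stop it is still 1 to 7 mm above the collar. More than 16 N on a button, or more than 8 N on one that has reached its stop, harms it
- button_2_top (a point): centre of the flat top of button 2, a white plunger of 12 mm diameter with a red band, which moves with it. Popped out it stands 18 mm (within 1 mm) above the plate; at its stop it is still 1 to 7 mm above the collar. More than 16 N on a button, or more than 8 N on one that has reached its stop, harms it
- button_3_top (a point): centre of the flat top of button 3, a white plunger of 12 mm diameter with a red band, which moves with it. Popped out it stands 18 mm (within 1 mm) above the plate; at its stop it is still 1 to 7 mm above the collar. More than 16 N on a button, or more than 8 N on one that has reached its stop, harms it
- button_1 (a joint): travel of button 1, m, downward; popped out it reads 0 (within 1 mm). Sound buttons (two, unlike in strength): force climbs steadily to a peak of 5 to 11 N some 2 to 5.5 mm down, fades to nothing within 1.5 mm more, and it drops to its stop 4 to 8 mm down and stays. The dead one (looks alike, place varies): under 3.2 N all the way, springs back when let go, hard stop 8 mm down
- button_2 (a joint): travel of button 2, m, downward; popped out it reads 0 (within 1 mm). Sound buttons (two, unlike in strength): force climbs steadily to a peak of 5 to 11 N some 2 to 5.5 mm down, fades to nothing within 1.5 mm more, and it drops to its stop 4 to 8 mm down and stays. The dead one (looks alike, place varies): under 3.2 N all the way, springs back when let go, hard stop 8 mm down
- button_3 (a joint): travel of button 3, m, downward; popped out it reads 0 (within 1 mm). Sound buttons (two, unlike in strength): force climbs steadily to a peak of 5 to 11 N some 2 to 5.5 mm down, fades to nothing within 1.5 mm more, and it drops to its stop 4 to 8 mm down and stays. The dead one (looks alike, place varies): under 3.2 N all the way, springs back when let go, hard stop 8 mm down
- cap: red round blanking cap, 32 mm diameter and 34 mm high, loose, 40 g, standing with its open side down; below it has a round bore of 24 mm diameter, 22 mm deep, that fits loosely over a breaker's collar and popped-out button until its rim rests on the top plate; origin at the centre of the rim (its underside), z up
- multimeter: pocket multimeter, 132 x 70 x 36 mm, lying beyond the box at the +y side; origin at the centre of its underside; leave it alone
- stepper: small black and silver stepper motor, 48 x 42 mm and 62 mm high with its shaft, standing beyond the +y end of the box; origin at the centre of its underside; leave it alone
- screwdriver: grey screwdriver, 168 mm long, lying at the -y side of the cap; origin at its middle, on the underside; leave it alone

How it is judged:
By the outcome, as a careful person would: the job done as asked, in the order asked, and still so for the second after the job is handed in, with the robot touching nothing.
It also fails if it takes over 69 s, if anything falls off the work surface, if the arm or the gripper's body presses on something with over 40 N, if the wrist force passes 120 N, or if a joint passes its speed limit or range.

## Working session

There is one attempt and no reset: what is moved stays moved. The work goes in short steps, each a Python script; the robot and the scene stay as the last script left them, time stands still between calls to the robot, and variables do not carry over. Pictures are saved under pics/ and viewed, about 8 in all and at most 12, crops included, and the job is handed in when it is done.

```bash
mkdir -p pics; ls; cat > h.py <<'E'
from cell import *
import numpy as np, cv2
from scipy.spatial.transform import Rotation as R
def pose():
    s=get_state(); T=np.eye(4); T[:3,:3]=R.from_rotvec(s["eef_rot"]).as_matrix(); T[:3,3]=s["position"]; return T
def ray(f,uv,z,T=None):
    M=f["cam_to_world"] if "cam_to_world" in f else T@f["T_tool_cam"]
    M=np.array(M); d=M[:3,:3]@np.array([(uv[0]-f["cx"])/f["fx"],(uv[1]-f["cy"])/f["fy"],1]); o=M[:3,3]
    return o+d*(z-o[2])/d[2]
def proj(f,p,T=None):
    M=np.array(f["cam_to_world"]) if "cam_to_world" in f else T@np.array(f["T_tool_cam"])
    c=np.linalg.inv(M)@np.append(p,1); return np.array([f["cx"]+f["fx"]*c[0]/c[2],f["cy"]+f["fy"]*c[1]/c[2]])
def save(f,n,s=1.5,crop=None):
    im=f["img"][:,:,::-1]
    if crop: im=im[crop[1]:crop[3],crop[0]:crop[2]]
    cv2.imwrite(f"pics/{n}.png",cv2.resize(np.ascontiguousarray(im),None,fx=s,fy=s,interpolation=cv2.INTER_CUBIC))
E
python3 - <<'E'
from h import *
s=get_state(); print(s)
ims=[]
for c in ["top","scene"]:
    f=grab_frame(c); save(f,c)
    print(c,np.round(f["cam_to_world"],3).tolist(),f["fx"])
    for n,z in [("button_1_top",.073),("button_2_top",.073),("button_3_top",.073),("station_1",.055),("station_2",.055),("station_3",.055),("breaker_box",0),("cap",0),("multimeter",0),("stepper",0),("screwdriver",0)]:
        for d in tip_of(c,n)[:4]: print(n,np.round(d["centre"],1),round(d["score"],2),np.round(ray(f,d["centre"],z),4))
E
```

```text
pics
{'clock': 0.0, 'q': array([ 1.10677632e+00,  3.26947697e-01, -1.93563034e-01,  1.05200645e+00,
       -8.53528726e-06,  1.43660483e+00]), 'joint_velocities': array([ 0.00081997,  0.00027584,  0.00043898,  0.00229719, -0.00049457,
        0.0007709 ]), 'tau': array([ 3.75946393e-04, -4.43404806e+01,  2.62440830e+01,  1.55645097e-02,
       -3.96888623e-06, -8.21364438e-06]), 'position': array([0.17783389, 0.51978251, 0.19270773]), 'eef_rot': array([ 2.55532975e+00,  1.82614036e+00, -2.38286242e-03]), 'contact_force': array([-0.25761207,  0.54702066, -0.4757481 ]), 'wrist_torque': array([-0.03429737,  0.00212103, -0.08216719]), 'finger_gap': 0.995782886388716}
top [[0.067, -0.976, 0.208, 0.315], [-0.998, -0.065, 0.015, -0.105], [-0.001, -0.208, -0.978, 1.143], [0.0, 0.0, 0.0, 1.0]] 376.4687261150189
button_1_top [337.2 232.6] 0.49 [ 0.4502 -0.3362  0.073 ]
station_1 [283.9 219.7] 0.98 [ 0.4798 -0.1843  0.055 ]
station_1 [265.9 218. ] 0.62 [ 0.4813 -0.1316  0.055 ]
station_1 [253.3 213.2] 0.6 [ 0.493 -0.094  0.055]
station_1 [378.5 224.4] 0.34 [ 0.4844 -0.4593  0.055 ]
station_2 [2
[... 1053 characters left out ...]
station_1 [254.1 229.2] 0.62 [ 0.4625 -0.1839  0.055 ]
station_2 [250.  216.2] 0.97 [ 0.484  -0.1404  0.055 ]
station_2 [254.1 229.2] 0.62 [ 0.4625 -0.1839  0.055 ]
station_3 [250.  216.2] 0.97 [ 0.484  -0.1404  0.055 ]
station_3 [254.1 229.2] 0.62 [ 0.4625 -0.1839  0.055 ]
breaker_box [249.6 227.9] 0.56 [ 0.4834 -0.139   0.    ]
cap [290.6 280.2] 0.46 [ 0.4534 -0.3466  0.    ]
cap [338.1 306.7] 0.27 [ 0.4926 -0.4828  0.    ]
multimeter [202.9 142.7] 0.9 [0.6015 0.2585 0.    ]
multimeter [254.1 229. ] 0.32 [ 0.4909 -0.1507  0.    ]
stepper [227.5 159.5] 0.5 [0.6147 0.1349 0.    ]
screwdriver [339.  305.1] 0.68 [ 0.4978 -0.4812  0.    ]
screwdriver [238.8 197. ] 0.35 [ 0.5362 -0.023   0.    ]
```

```bash
python3 - <<'E'
import cv2,numpy as np
a=cv2.imread("pics/top.png")[180:480,220:620]; b=cv2.imread("pics/scene.png")[180:480,260:660]
cv2.imwrite("pics/both.png",cv2.resize(np.hstack([a,b]),None,fx=1,fy=1))
E
```

```text
(no output)
```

View pics/both.png

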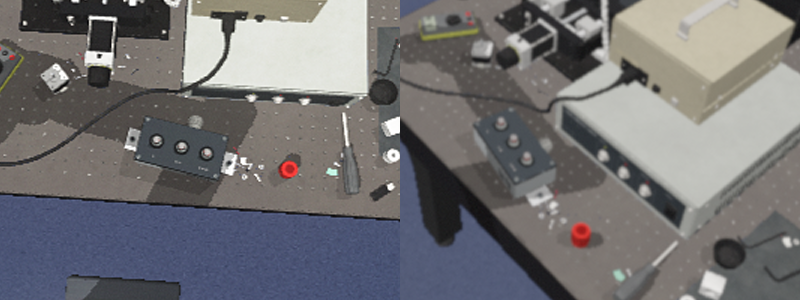

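Picture 1 shows the box, with its buttons in the top view at about (251,213), (267,218) and (285,222), dots on the far side. The red cap is at (339,233), the screwdriver lies well clear to its right, and an instrument stands behind the box at +x. Next is a wrist look.

```bash
cat >> h.py <<'E'
def down(yaw): # tool x at angle yaw in world, tool z down
    return (R.from_euler('z',yaw)*R.from_rotvec([np.pi,0,0])).as_rotvec()
E
python3 - <<'E'
from h import *
for y in (-.15,np.pi-.15): print(y,ik([.485,-.14,.22],down(y)))
f=grab_frame("top"); T=pose(); w=grab_frame("wrist"); print(np.round(w["T_tool_cam"],3).tolist(),w["fx"])
yaw=-.15
q=ik([.485,-.14,.22],down(yaw))
if q is None: yaw+=np.pi
movep([.485,-.14,.23],down(yaw)); sleep(.3)
T=pose(); w=grab_frame("wrist"); save(w,"w1"); print(T[:3,3],get_state()["clock"])
for n,z in [("button_1_top",.073),("station_1",.055),("breaker_box",0),("cap",0)]:
    for d in tip_of("wrist",n)[:4]: print(n,np.round(d["centre"],1),round(d["score"],2),np.round(ray(w,d["centre"],z,T),4))
np.save("w1.npy",{"T":T,"w":w},allow_pickle=True)
E
```

```text
-0.15 [-4.27342060e-01  2.25260552e-01 -2.61122263e-01  1.08441351e+00
  4.44089210e-16  1.29345427e+00]
2.991592653589793 [-0.42734206  0.22526055 -0.26112226  1.08441351  0.         -1.84813839]
[[1.0, -0.0, -0.0, 0.002], [0.0, 0.964, 0.265, -0.066], [0.0, -0.265, 0.964, -0.182], [0.0, 0.0, 0.0, 1.0]] 339.8576419851548
[ 0.48508314 -0.13968175  0.22998491] 4.2333
button_1_top [256.  113.8] 0.49 [ 0.4946 -0.0865  0.073 ]
station_1 [254.4 206.3] 0.76 [ 0.478  -0.1852  0.055 ]
station_1 [254.2 115.9] 0.63 [ 0.4923 -0.089   0.055 ]
station_1 [250.2 160.1] 0.57 [ 0.4813 -0.1337  0.055 ]
breaker_box [255.  153.4] 0.9 [ 0.486  -0.1359  0.    ]
cap [258.7 306.3] 0.82 [ 0.4592 -0.347   0.    ]
```

View pics/w1.png

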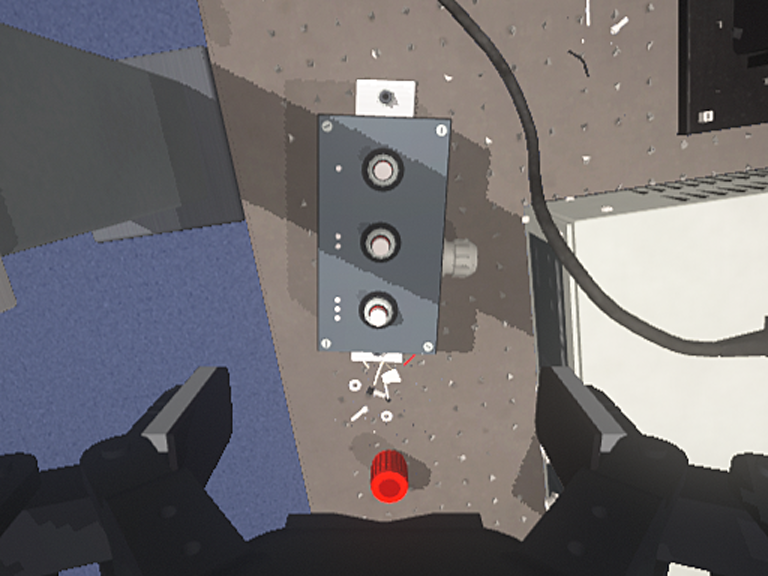

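Picture 2 shows the buttons at about (255,113), (254,162) and (252,209) in original pixels. The row of dots puts station 1 at the top, which is +y. The cap stands at about (259,305). I'll cross-check the row using the plate corners, the button tops and both views.

```bash
python3 - <<'E'
from h import *
D=np.load("w1.npy",allow_pickle=True).item(); w,T=D["w"],D["T"]
C=np.array([ray(w,np.array(p)/1.5,.055,T)[:2] for p in [(317,115),(451,121),(438,352),(318,351)]])
print("corners",C.round(4).tolist(),[round(float(np.linalg.norm(C[i]-C[(i+1)%4])),4) for i in range(4)],C.mean(0))
P=np.array([ray(w,np.array(p)/1.5,.073,T)[:2] for p in [(383,170),(381,243),(378,314)]])
print("tops",P.round(4).tolist(),np.linalg.norm(np.diff(P,axis=0),axis=1))
d=P[0]-P[2]; print("yaw",np.arctan2(-d[0],d[1]), "corner yaw",np.arctan2(*( (C[0]+C[1]-C[2]-C[3])*[-1,1])))
# top cam
f=grab_frame("top"); save(f,"top2",4,(230,190,360,250))
for m in silhouettes("wrist","cap")[:1]: 
    ys,xs=np.nonzero(m["mask"]); print("cap mask",xs.min(),xs.max(),ys.min(),ys.max())
# close look per button
crop=cv2.resize(w["img"][90:235,205:305,::-1].copy(),None,fx=4,fy=4,interpolation=cv2.INTER_CUBIC)
f2=cv2.imread("pics/top2.png")
canvas=np.zeros((580,400+390,3),np.uint8); canvas[:,:400]=crop; canvas[:180,400:]=cv2.resize(f2,(390,180)); cv2.imwrite("pics/c1.png",canvas)
E
```

```text
corners [[0.4559, -0.045], [0.5434, -0.062], [0.5148, -0.2247], [0.4258, -0.2104]] [0.0891, 0.1652, 0.0901, 0.1682] [ 0.48497849 -0.13551666]
tops [[0.494, -0.086], [0.4855, -0.1331], [0.4759, -0.1824]] [0.04789268 0.05026842]
yaw -0.185531963551389 corner yaw -0.17677863471222705
cap mask 247 271 300 334
```

View pics/c1.png

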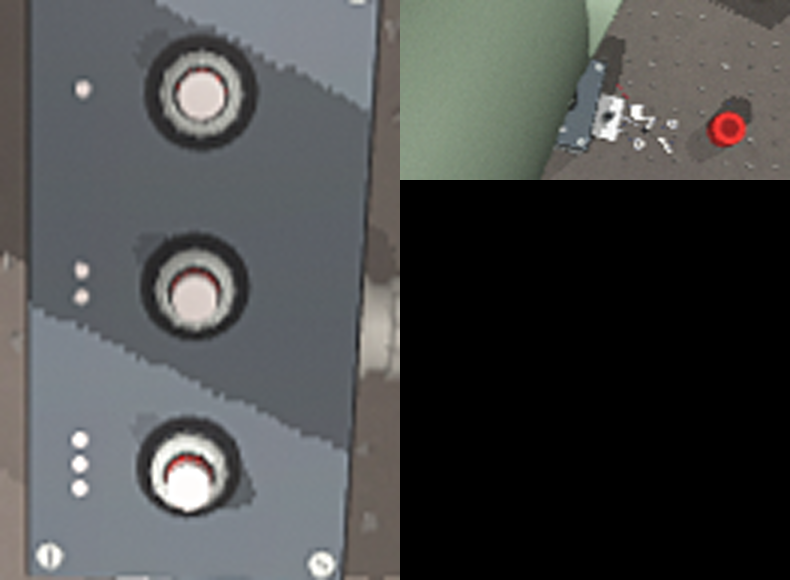

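```bash
python3 - <<'E'
from h import *
D=np.load("w1.npy",allow_pickle=True).item(); w,T=D["w"],D["T"]
def g(x,y): return (205+x/4-.4,90+y/4-.4)
P=[ray(w,g(*p),.073,T)[:2] for p in [(202,94),(195,296),(188,483)]]
K=[ray(w,g(*p),.063,T)[:2] for p in [(202,94),(196,287),(189,468)]]
print("tops",np.round(P,4).tolist(),"collars",np.round(K,4).tolist())
movep([.480,-.155,.23],down(np.pi-.18)); 
grab(20); sleep(.3)
T=pose(); w=grab_frame("wrist"); np.save("w2.npy",{"T":T,"w":w},allow_pickle=True); save(w,"w2")
for n,z in [("button_1_top",.073),("station_1",.055),("breaker_box",0),("cap",0)]:
    for d in tip_of("wrist",n)[:4]: print(n,np.round(d["centre"],1),round(d["score"],2),np.round(ray(w,d["centre"],z,T),4))
pr=[proj(w,[*p,.073],T) for p in P]; print("pred",np.round(pr,1).tolist()); 
c=np.mean(pr,0).round().astype(int); x0,y0=c[0]-90,max(0,c[1]-75); print("crop",x0,y0)
save(w,"w2c",4,(x0,y0,x0+180,y0+150))
t0=get_state()["clock"]
F=[]
for i in range(10): F.append(get_state()["contact_force"]); sleep(.02)
print(np.mean(F,0),np.std(F,0),t0,get_state()["clock"])
E
```

```text
tops [[0.4938, -0.0857], [0.4846, -0.1346], [0.4753, -0.1835]] collars [[0.4937, -0.0861], [0.4849, -0.1341], [0.4756, -0.1826]]
button_1_top [256.9 228. ] 0.42 [ 0.4918 -0.089   0.073 ]
station_1 [255.1 224.2] 0.89 [ 0.4942 -0.0868  0.055 ]
station_1 [257. 135.] 0.79 [ 0.4745 -0.1837  0.055 ]
station_1 [253.8 181.5] 0.6 [ 0.4868 -0.1353  0.055 ]
breaker_box [257.7 171.5] 0.65 [ 0.4824 -0.134   0.    ]
breaker_box [255.  225.5] 0.53 [ 0.4985 -0.0646  0.    ]
pred [[255.6, 231.1], [255.9, 185.9], [256.3, 137.2]]
crop 166 110
[ 0.2097762  -0.03146463 -0.24260109] [0.36817378 0.61981617 0.21540915] 8.5 8.6667
```

View pics/w2c.png

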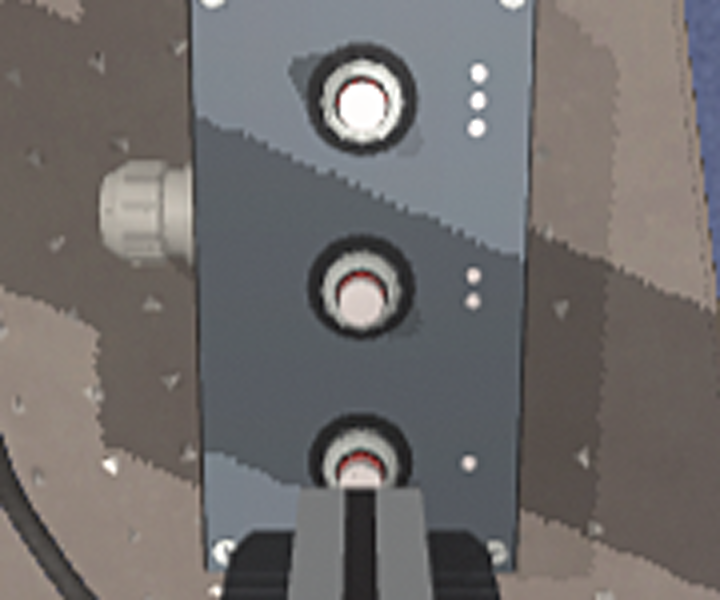

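Picture 4 agrees with the prediction to about 1.2 px along y, so I average the two views. The yaw is −0.187 and the spacing 49.8 mm, which matches the given size. Now button 3.

```bash
cat >> h.py <<'E'
YAW=-.187
S={1:np.array([.4938,-.0864]),2:np.array([.4846,-.1353]),3:np.array([.4753,-.1842])}
def fz(n=3):
    v=[]
    for i in range(n): v.append(get_state()["contact_force"][2]); sleep(.01)
    return float(np.mean(v))
def press(k,step=.0003):
    xy=S[k]; rot=down(np.pi+YAW)
    move_l([*xy,.095],rot=rot,velocity=.15); move_l([*xy,.0765],velocity=.06); sleep(.3)
    b=fz(10); z=.0755; mx=0; log=[]; res="end"
    while z>.0625:
        move_l([*xy,z],velocity=.008); F=fz()-b; zt=get_state()["position"][2]
        log.append((round(z*1e3,1),round(zt*1e3,2),round(F,2))); mx=max(mx,F)
        if F>13: res="OVER"; break
        if mx>4.2 and F<.3*mx: res="SNAP"; break
        if mx<3.6 and zt<=.0667: res="DEAD"; break
        z-=step
    move_l([*xy,.095],velocity=.06)
    print(k,res,round(mx,2),round(get_state()["clock"],2)); print(log)
    return res
E
python3 - <<'E'
from h import *
press(3)
E
```

```text
3 DEAD 0.27 19.76
[(75.5, np.float64(75.46), -0.55), (75.2, np.float64(75.18), -0.49), (74.9, np.float64(74.91), -0.24), (74.6, np.float64(74.59), 0.08), (74.3, np.float64(74.27), 0.0), (74.0, np.float64(73.99), -0.5), (73.7, np.float64(73.67), -0.44), (73.4, np.float64(73.4), -0.25), (73.1, np.float64(73.11), -0.08), (72.8, np.float64(72.78), -0.21), (72.5, np.float64(72.49), -0.59), (72.2, np.float64(72.19), -0.7), (71.9, np.float64(71.9), -0.03), (71.6, np.float64(71.58), -0.6), (71.3, np.float64(71.27), -0.07), (71.0, np.float64(70.97), -0.27), (70.7, np.float64(70.67), -0.41), (70.4, np.float64(70.38), -0.25), (70.1, np.float64(70.08), 0.04), (69.8, np.float64(69.79), -0.06), (69.5, np.float64(69.47), -0.26), (69.2, np.float64(69.19), -0.18), (68.9, np.float64(68.89), -0.25), (68.6, np.float64(68.59), -0.43), (68.3, np.float64(68.27), -0.21), (68.0, np.float64(67.96), -0.21), (67.7, np.float64(67.68), 0.08), (67.4, np.float64(67.39), -0.17), (67.1, np.float64(67.06), 0.05), (66.8, np.float64(66.75), -0.39), (66.5, np.float64(66.48), 0.27)]
```

No force at all is suspicious, since even a dead spring should show something. I'll check whether the tip actually met the button.

```bash
python3 - <<'E'
from h import *
s=get_state(); print(s["finger_gap"],s["clock"])
b=fz(8); bx=s["contact_force"]
move_l([*S[3],.068],velocity=.03); F=fz(8)-b; print(F,get_state()["position"],S[3])
T=pose(); w=grab_frame("wrist"); sc=grab_frame("scene")
p=proj(w,[*S[3],.063],T); print("wrist proj",p); x0=int(p[0])-90; y0=min(int(p[1])-60,384-120)
q=proj(sc,[*S[3],.07]); print("scene proj",q); a,c=int(q[0])-35,int(q[1])-35
A=cv2.resize(w["img"][y0:y0+120,x0:x0+180,::-1].copy(),(450,300)); B=cv2.resize(sc["img"][c:c+70,a:a+70,::-1].copy(),(300,300),interpolation=cv2.INTER_CUBIC)
cv2.imwrite("pics/press.png",np.hstack([A,B]))
move_l([*S[3],.095],velocity=.06); print(get_state()["clock"])
E
```

```text
-0.0022437474242606105 19.7583
0.45974758798105775 [ 0.47552302 -0.18431467  0.0682441 ] [ 0.4753 -0.1842]
wrist proj [257.87769199 215.71487491]
scene proj [257.70484692 223.59834483]
21.6417
```

View pics/press.png

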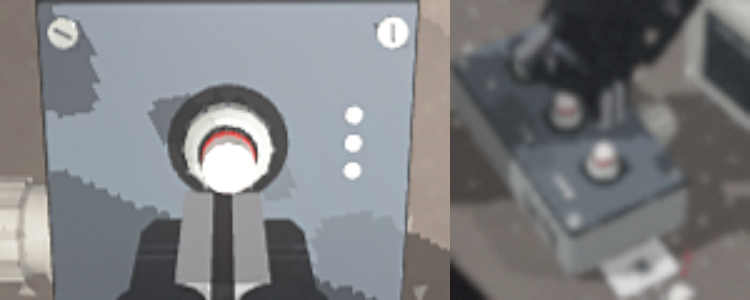

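Picture 5 shows the fingertips hovering above button 3, which is still out with its red band visible. They line up laterally but sit some 25–45 mm higher than the TCP reading says. The real tips seem to end short of the stated TCP, so I'll probe for contact with a guarded descent.

```bash
python3 - <<'E'
import cell; print({k:v for k,v in vars(cell).items() if isinstance(v,(int,float,list,tuple,dict)) and not k.startswith("__")})
from h import *
move_l([*S[3],.068],velocity=.08); sleep(.1); b=fz(6)
r=move_l([*S[3],.026],velocity=.015,until_force=1.8); z=get_state()["position"][2]; F=fz(4)-b
print(r,z,F); T=pose(); w=grab_frame("wrist"); sc=grab_frame("scene")
move_l([*S[3],z+.006],velocity=.05); print(get_state()["clock"])
q=proj(sc,[*S[3],.07]); a,c=int(q[0])-35,int(q[1])-35
A=cv2.resize(w["img"][155:275,165:345,::-1].copy(),(450,300)); B=cv2.resize(sc["img"][c:c+70,a:a+70,::-1].copy(),(300,300),interpolation=cv2.INTER_CUBIC)
cv2.imwrite("pics/touch.png",np.hstack([A,B]))
E
```

```text
{'grip_point_offset': 0.0187}
True 0.034114875243685686 3.413766819874878
24.6667
```

View pics/touch.png

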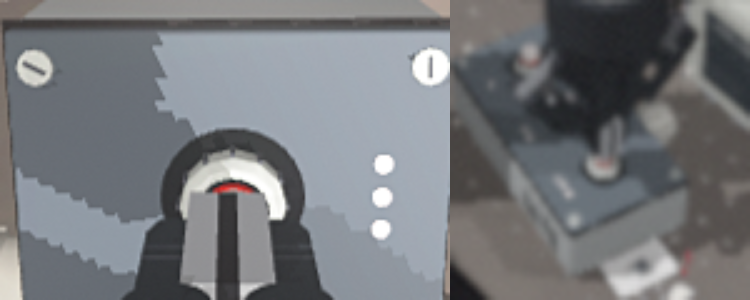

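Contact came at TCP z ≈ 0.034, so the real tips end about 38 mm short of the TCP and sit over the button. I'm re-referencing the press loop to felt contact, with coarser steps to save time.

```bash
cat >> h.py <<'E'
def press(k,zs=.0375):
    xy=S[k]; rot=down(np.pi+YAW)
    p=get_state()["position"]
    if np.linalg.norm(p[:2]-xy)>.005:
        if p[2]<.048: move_l([*p[:2],.05],velocity=.12)
        move_l([*xy,.05],rot=rot,velocity=.12)
    move_l([*xy,zs],velocity=.08); sleep(.15)
    b=fz(8); z=zs; mx=0; mn=99; z0=None; log=[]; res="end"; fine=False
    while z>.026:
        z-=.00025 if fine else .0005
        move_l([*xy,z],velocity=.01); F=fz(3)-b
        log.append((round(z*1e3,2),round(F,2))); mx=max(mx,F)
        if z0 is None and F>.8: z0=z
        if F>12.5: res="OVER"; break
        if mx>4.2 and F<mx-1.2:
            fine=True
            if F<max(.7,.1*mx): res="SNAP"; break
            if F>mn+1.2: res="STOP"; break
            mn=min(mn,F)
        if z0 and mx<3.7 and z<=z0-.006: res="DEAD"; break
    move_l([*xy,.05],velocity=.12)
    print(k,res,round(mx,2),z0,round(get_state()["clock"],2)); print(log)
    return res
E
python3 - <<'E'
from h import *
press(3)
E
```

```text
3 SNAP 5.39 0.034499999999999996 28.18
[(37.0, 0.01), (36.5, -0.14), (36.0, -0.13), (35.5, 0.26), (35.0, 0.59), (34.5, 2.16), (34.0, 3.51), (33.5, 3.9), (33.0, 5.39), (32.5, -0.4)]
```

```bash
python3 - <<'E'
from h import *
r2=press(2,.0368)
if r2 in("SNAP","DEAD"): press(1,.0368)
E
```

```text
2 SNAP 9.46 0.0348 33.73
[(36.3, -0.16), (35.8, -0.12), (35.3, 0.12), (34.8, 1.06), (34.3, 2.61), (33.8, 3.81), (33.3, 4.25), (32.8, 5.59), (32.3, 6.62), (31.8, 7.07), (31.3, 8.07), (30.8, 8.55), (30.3, 9.41), (29.8, 9.46), (29.3, 0.2)]
1 DEAD 2.12 0.0353 39.27
[(36.3, -0.48), (35.8, -0.19), (35.3, 1.09), (34.8, 0.1), (34.3, 0.53), (33.8, 0.27), (33.3, 0.8), (32.8, 1.32), (32.3, 1.01), (31.8, 0.85), (31.3, 1.67), (30.8, 1.37), (30.3, 2.12), (29.8, 1.89), (29.3, 1.53)]
```

Buttons 3 and 2 snapped at 5.4 N and 9.5 N. Button 1 stayed soft at about 2 N, so it is the dead one. Now I'll look at the cap from right above and grasp it.

```bash
cat >> h.py <<'E'
def redc(w):
    h=cv2.cvtColor(w["img"],cv2.COLOR_RGB2HSV); m=(((h[:,:,0]<8)|(h[:,:,0]>172))&(h[:,:,1]>140)&(h[:,:,2]>60)).astype(np.uint8)
    n,l,st,c=cv2.connectedComponentsWithStats(m); i=1+np.argmax(st[1:,4]); return c[i],st[i]
E
python3 - <<'E'
from h import *
D=np.load("w1.npy",allow_pickle=True).item(); e=ray(D["w"],(259.0,324.3),.034,D["T"]); print("w1 cap",e)
rot=down(np.pi+YAW); off=R.from_euler('z',YAW).apply([0,.066,0])[:2]
v=e[:2]+off
move_l([*S[1],.10],velocity=.2); movep([*v,.12],rot); let_go()
T=pose(); w=grab_frame("wrist"); c,st=redc(w); cap=ray(w,c,.034,T)[:2]; print("red",c,st,cap,"disk dia px exp",w["fx"]*.032/.27)
for d in tip_of("wrist","cap")[:1]: print("tip",d["centre"],d["score"],ray(w,d["centre"],0,T))
save(w,"capview",1.5); print(get_state()["clock"])
E
```

```text
w1 cap [ 0.45877393 -0.35063637  0.034     ]
red [256.59543568  97.68672199] [ 235   76   44   45 1446] [ 0.45903101 -0.35107212] disk dia px exp 40.27942423527761
tip [255.0, 97.7] 0.75 [ 0.46027994 -0.35140887  0.        ]
41.3833
```

View pics/capview.png

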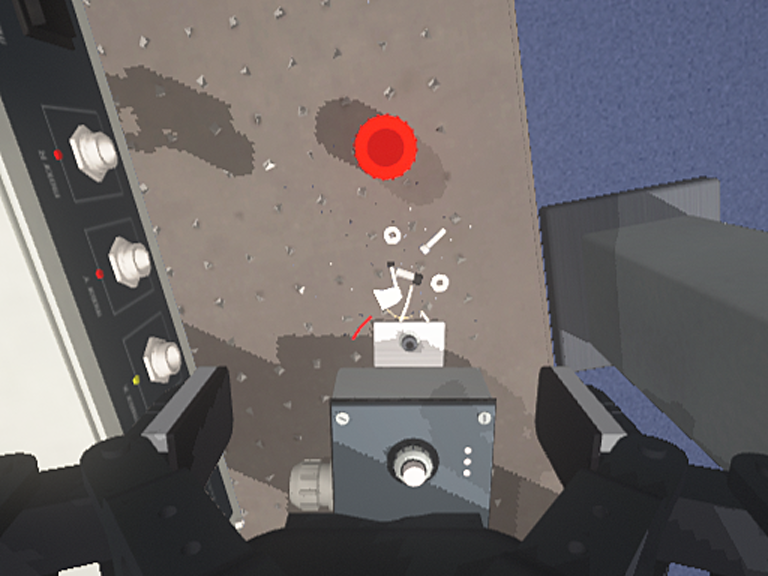

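Picture 7 shows the cap at (257,98), giving (0.459, −0.351) in both views, with clear space for the fingers. Grasping now.

```bash
python3 - <<'E'
from h import *
C=[.459,-.3505]; zg=-.030
rot=down(np.pi+YAW)
movep([*C,.045],rot); b=fz(4)
r=move_l([*C,zg],velocity=.07,until_force=8); print("blocked",r,get_state()["position"])
grab(30); g=get_state()["finger_gap"]; print("gap",g)
zg=get_state()["position"][2]
move_l([*C,zg+.10],velocity=.15); sleep(.1)
T=pose(); w=grab_frame("wrist"); c,st=redc(w); print(c,st,get_state()["finger_gap"],"zg",zg)
M=np.array(w["T_tool_cam"]); d=M[:3,:3]@[(c[0]-w["cx"])/w["fx"],(c[1]-w["cy"])/w["fy"],1]
print("tool xy at z=-.045:",M[:3,3]+d*(-.045-M[2,3])/d[2],get_state()["clock"]); save(w,"held",1.4)
E
```

```text
blocked False [ 0.45932513 -0.35088071 -0.02953914]
gap 0.36674465355777297
[255.48554383 261.25868135] [ 216  210   81  111 6537] 0.3624943652308005 zg -0.029730230202765717
tool xy at z=-.045: [-0.00110061  0.0037126  -0.045     ] 44.625
```

View pics/held.png

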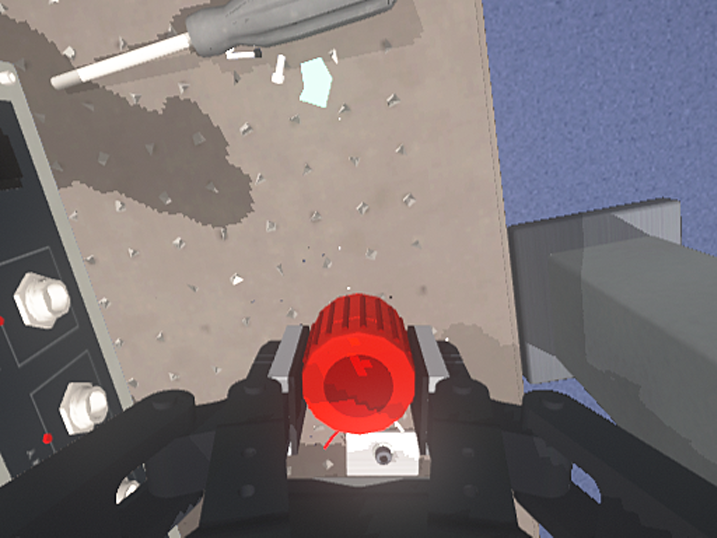

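Picture 8 shows the cap held upright and square between the pads. Next I carry it to station 1 and lower it with a force guard.

```bash
python3 - <<'E'
from h import *
zg=-.0300; tgt=zg+.055
rot=down(np.pi+YAW); s=S[1]
move_l([*s,zg+.10],velocity=.16,rot=rot); move_l([*s,tgt+.013],velocity=.08); sleep(.15); b=fz(6)
ax=R.from_euler('z',YAW)
ok=False
for dx,dy in [(0,0),(0,.0012),(0,-.0012),(.0012,0),(-.0012,0),(0,.0022),(0,-.0022)]:
    p=s+ax.apply([dx,dy,0])[:2]
    if get_state()["position"][2]>tgt+.009 or (dx,dy)!=(0,0): move_l([*p,tgt+.011],velocity=.05)
    r=move_l([*p,tgt-.001],velocity=.02,until_force=5); z=get_state()["position"][2]
    print(dx,dy,r,round(z-tgt,4),round(fz(3)-b,2),round(get_state()["clock"],2))
    if z<tgt+.003: ok=True; break
    if get_state()["clock"]>58: break
print(ok,get_state()["position"])
sc=grab_frame("scene"); save(sc,"placed",6,(205,170,305,250))
E
```

```text
0 0 True 0.0001 5.75 48.01
True [ 0.493698   -0.08634796  0.02510406]
```

View pics/placed.png

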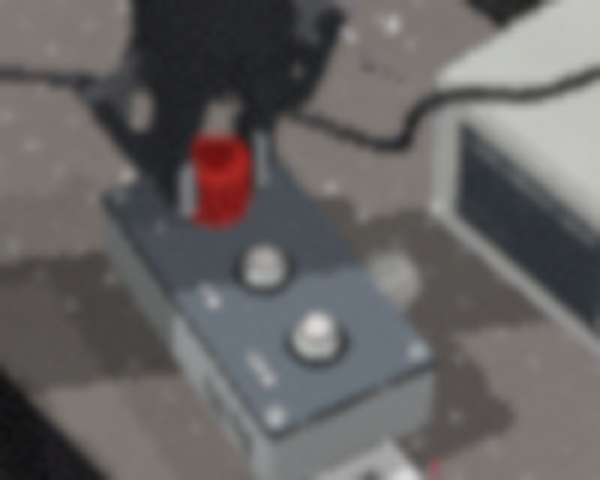

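Picture 9 shows the cap seated on the plate at station 1, at the expected height to 0.1 mm. Now release, retreat and check.

```bash
python3 - <<'E'
from h import *
let_go(); sleep(.1); x=S[1]
move_l([*x,.13],velocity=.12); 
movep([S[2][0]+.01,S[2][1]+.05,.20],down(np.pi+YAW)); sleep(.3)
T=pose(); w=grab_frame("wrist"); c,st=redc(w); print("cap",ray(w,c,.085,T),S[1],get_state()["clock"])
p=proj(w,[*S[2],.06],T).astype(int); x0=max(0,p[0]-110); y0=max(0,p[1]-90); save(w,"final",3.4,(x0,y0,x0+220,y0+170)); print(x0,y0)
E
```

```text
cap [ 0.49426158 -0.08839628  0.085     ] [ 0.4938 -0.0864] 50.4917
146 24
```

View pics/final.png

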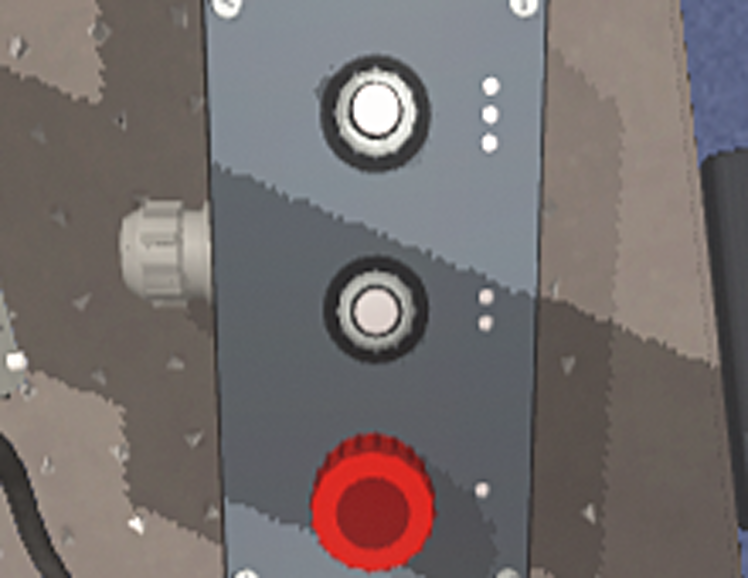

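Picture 10 shows buttons 2 and 3 snapped in, with their red bands gone, and the cap seated over station 1 with the gripper clear. Handing in.

```bash
python3 -c "
from cell import *
sign_off()
print(get_state()['clock'])"
```

```text
the job is handed in; nothing more can be done
the job is handed in; nothing more can be done
```

The job is done and was handed in at about 50.5 s of the 69 s allowed. Buttons 2 and 3 are snapped in, and the red cap is over button 1, the dead one.

- **Button 3:** it snapped at about 5.4 N, and I let go as soon as the force fell away.
- **Button 2:** it snapped at about 9.5 N, and I let go the same way.
- **Button 1:** it stayed soft, at about 2 N at most over 6 mm. I let go before its hard stop.
- **Cap:** it went on at the first try and stopped within 0.1 mm of the expected full-down height, with about 5.8 N on the tool.

**Disagreements and limits:**
- The real fingertips end about 38 mm short of the stated tool point, so my first press on button 3 stopped short in the air. I found the true contact height with a guarded touch, which stopped at about 3.4 N. I then pressed each button from felt contact.
- The last picture shows no red band on buttons 2 and 3 and the gripper clear of everything. It puts the cap about 2 mm off in y. That reading is the centre of all the red seen, including the cap's side, so I trust the seating height instead.
- I kept the arm away from the multimeter, stepper and screwdriver, but did not measure them again at the end.

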